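# Set the polariser ring to the red dot and take a reading

## Robot

A 6-joint arm with a two-finger parallel gripper is mounted at the origin on the work surface. World frame = base frame: x ahead of the robot, y to its left, z up, the work surface at z = 0. Lengths are in m, angles in rad, forces in N, time in s.
With the tool pointing down it reaches from about 0.4 to 0.825 m from the base axis. Payload 7 kg.
Tool frame: the origin (TCP) lies at the very end of the fingers, on their centre line; the grasp point (between the pads) lies 19 mm behind it; z points along the fingers, y is the line along which they close (so a half turn about z gives the same grasp; the last joint's range is limited). The gripper opens to 88 mm and grips with 3 to 60 N. Pads are 19 mm wide; open, the fingers measure 130 mm over their backs; the gripper's body (78 mm by 193 mm) begins 47 mm behind the grasp point.
Start: joints at [1.428, 0.359, 0.012, 0, -1.224, -0.288], TCP at [0.282, 0.613, 0.227] pointing down, gripper open.
Joint ranges: [-3.07, 3.07], [-1.43, 2.12], [-1.02, 1.25], [-3.03, 1.67], [-3.05, -0], [-3.03, 3.03]. Speed limits (rad/s): [2.39, 2.39, 3.01, 3.14, 3.14, 3.14].

## Interface

Orientations are given as [roll, pitch, yaw] about the fixed x, y, z axes, in that order (R = Rz(yaw) Ry(pitch) Rx(roll)).
In Python, from station import arm gives the robot as it stands. The module is installed in compiled form; this text tells all that it offers.
- The arm moves only by the shell command python3 -m crank 'ROWS' [FORCE]. ROWS is JSON, a list of rows, each an object of numbers: "dx", "dy", "dz": the shift along the world's x, y, z in m; "twist": the turn about the world's z in degrees; "grip": the opening, from -1 (shut) to 1 (fully open). A call has exactly 5 rows; each row is the pose to reach, as a shift and turn from the pose commanded when the call began; what a row does not reach only later rows make up. A row lasts 1/12 s, in which the tool goes at most 41.7 mm and 7.16 degrees, less where a joint would pass 70% of its speed; a pose out of reach is approached as far as the arm can. A call with a gripper value outside its range is refused whole. The fingers move at their own pace and stop on an object; FORCE is the grip in N (left out, the last holds). Time passes only in rows, so rows that repeat a pose let the fingers close, or fill a call up. It gives the time, the measured TCP pose, the force, the opening and the grip force at its end, in the units of the state.
- arm.get_state(): the state, without advancing time (a new reading comes with each control period).
- arm.grab_frame(name): name is "side" or "top"; returns the picture (400x640x3 uint8, red, green, blue); there is no depth.
- arm.get_calibration(name): a dict with "fx", "fy", "cx", "cy" (pixels), "cam_to_world" (4x4, takes a point from camera to world coordinates). Camera axes: x right, y down, z forward; pixel columns grow to the right and rows downward; lengths in m; the calibration is good to about 2 mm. A picture is of the moment at which its call begins. get_calibration takes no time and is no camera call.
- arm.job_done(): hands the job in; it is judged then, once.
The state is a dict: "t": time; "q": joint angles; "qd": joint speeds; "joint_efforts": joint torques, N m; "eef_pos": TCP position; "ee_rot": TCP orientation; "force": force on the tool from outside, world axes, zero at the start; "moment": the same for the moment, N m; "width": finger opening in m; "gripper_force": force on a finger pad.
Only numpy, scipy, OpenCV 4.12 (cv2) and the standard library are available. Lean on these libraries where they do the work, as an engineer would, in place of code of your own. Each camera call takes 0.05 s, during which the arm holds its last target. There are 200 camera calls.

## Task

Without gripping anything, push the orange tab of the polariser's lever around its arc until the lever points at the middle of the red dot on the white scale plate, and leave it there. Then press the green button of the light meter all the way down and let it go. Leave the lens barrel, the battery holder and the parts bin where they are.

Things in the scene. Friction and masses are not known exactly. Their poses are not given: they have to be found in the camera images.
- dial: the fixed round white scale plate with black tick marks, 280 mm across, upper face 40 mm above the table; origin at its centre, on the table. It does not move when pushed. Only ring, lever, two dots, lens barrel and battery holder stand on it
- ring_axis (a point): centre of the aluminium polariser ring (84 mm across, 17 mm high, dark glass in the middle), on its vertical turning axis at the plate's centre, 2 mm below its top face, 55 mm above the table. Turns with the ring: x points outwards along the lever, z up
- ring (a joint): angle of ring and lever, rad, 0 at the middle of its travel, positive counterclockwise seen from above, stops at -1.2 and 1.2. It is held by friction and stays where it is left; it takes about 3 N at the tab to turn, at any angle
- tab (a point): centre of the orange upright tab on the lever, 69 mm from the ring's axis and 80 mm above the table. The tab is a flat plate, 8 mm thick around the arc, 28 mm wide along the lever, from 55 to 105 mm above the table; push on either broad face (squeezing both at once counts as gripping). x outwards along the lever, z up
- pointer (a point): tip of the dark steel lever (12 mm wide, ending in a point), 92.5 mm from the ring's axis, 52 mm above the table, 12 mm above the plate's face
- red_dot (a point): middle of the upper face of the red marker: a fixed disc 16 mm across and 3 mm high on the plate, 98 to 130 mm from the ring's axis. THE TARGET: the line from the ring's axis through the pointer must run through its middle, within 6 mm
- blue_dot (a point): the same of the blue marker, a like disc on the other side of the arc; not the target
- read_top (a point): middle of the top of the light meter's green push button, 28 mm across, on the near end of a fixed flat grey meter box (150 x 80 x 35 mm, dark screen at its far end), pressed straight down
- read (a joint): how far the green button is pressed, m: 0 is up, 0.006 fully down at about 4 N; it springs back
- lens_barrel: loose black cylinder 36 mm across, 32 mm high, standing on the far part of the scale plate; origin at the centre of its underside. Leave alone
- parts_bin: loose blue open bin of electronic parts, 150 x 90 x 35 mm (x, y, z), to one side of the plate (the meter is on the other); origin at the centre of its underside. Leave alone
- battery_holder: loose black battery holder with two copper-coloured cells, 50 x 32 x 22 mm, on the far part of the scale plate; origin at the centre of its underside. Leave alone
Things that resemble listed ones, but are neither listed nor needed, are in the scene too. Of the things shaped like the part that bears read_top, the grey one is meant.

How it is judged:
By the outcome, as a careful person would: the job done as asked, in the order asked, and still so for the second after the job is handed in, with the robot touching nothing.
It also fails if it takes over 64 s, if anything falls off the work surface, if the arm or the gripper's body presses on something with over 40 N, if the wrist force passes 120 N, or if a joint passes its speed limit or range.

## Working session

There is one attempt and no reset: what is moved stays moved. The work goes in short steps, Python scripts to look and compute and a shell command to move; the robot and the scene stay as the last step left them, time stands still between calls to the robot, and variables do not carry over. Pictures are saved under pics/ and viewed, at most 10 in all, crops included, and the job is handed in when it is done.

```bash
mkdir -p pics
cat > h.py <<'E'
import numpy as np, cv2
from station import arm
def grab(n,f):
    im=arm.grab_frame(n); cv2.imwrite('pics/'+f,im[:,:,::-1]); return im
def ray(n,u,v):
    c=arm.get_calibration(n); T=np.array(c['cam_to_world'])
    d=T[:3,:3]@np.array([(u-c['cx'])/c['fx'],(v-c['cy'])/c['fy'],1]); return T[:3,3],d
def onz(n,u,v,z):
    o,d=ray(n,u,v); return o+d*(z-o[2])/d[2]
def proj(n,p):
    c=arm.get_calibration(n); T=np.linalg.inv(np.array(c['cam_to_world'])); q=T[:3,:3]@np.array(p)+T[:3,3]
    return c['fx']*q[0]/q[2]+c['cx'],c['fy']*q[1]/q[2]+c['cy']
E
python3 - <<'E'
from h import *
a=grab('top','top0.png');b=grab('side','side0.png')
for n in('top','side'): print(n,np.round(np.array(arm.get_calibration(n)['cam_to_world']),3).tolist())
s=arm.get_state();print(s['eef_pos'],s['ee_rot'],s['t'],s['width'],s['force'])
E
```

```text
top [[-0.028, -0.98, 0.198, 0.369], [-1.0, 0.027, -0.01, -0.011], [0.005, -0.198, -0.98, 1.087], [0.0, 0.0, 0.0, 1.0]]
side [[0.728, -0.326, 0.604, 0.047], [-0.686, -0.36, 0.632, -0.549], [0.011, -0.874, -0.485, 0.512], [0.0, 0.0, 0.0, 1.0]]
[0.2817187  0.61288852 0.22570334] [ 3.14005258e+00 -1.56358853e-04 -4.30888899e-01] 0.1 0.08780185180704961 [-0.47174732  0.9886097   0.49573013]
```

View pics/top0.png

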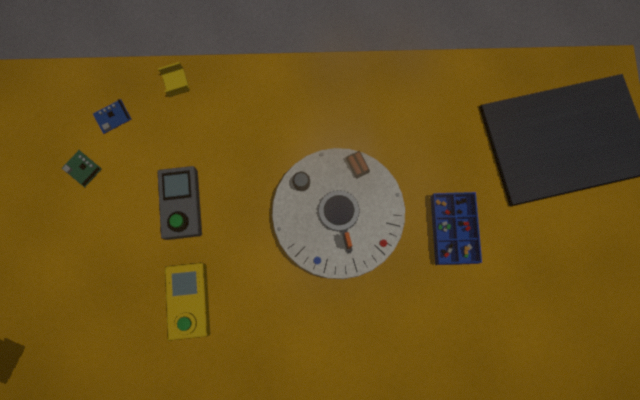

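View pics/side0.png

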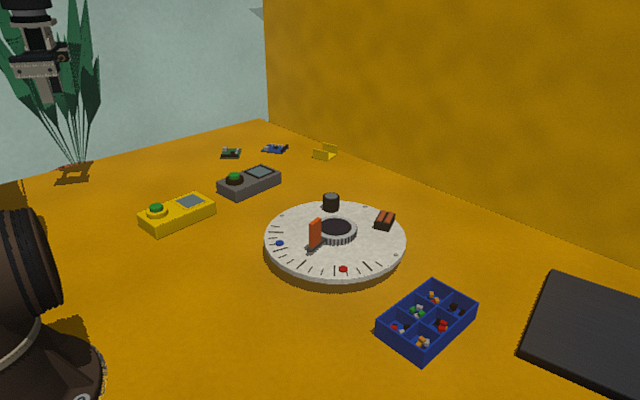

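Top view: plate centre about (339,212), orange tab (348,240), red dot (383,243), blue dot (318,260). There are two meters: the grey one has its green button at (178,222), the yellow one at (186,323). The grey one is meant.

Run:
```python
from h import *
def cents(n,im):
    hsv=cv2.cvtColor(im,cv2.COLOR_RGB2HSV)
    R={'red':((0,190,90),(5,255,255)),'orange':((6,150,90),(14,255,255)),'blue':((105,120,60),(125,255,255)),'green':((50,120,40),(80,255,255))}
    for k,(l,h) in R.items():
        m=cv2.inRange(hsv,l,h); _,_,st,c=cv2.connectedComponentsWithStats(m)
        print(n,k,[(np.round(c[i],1).tolist(),st[i].tolist()) for i in range(1,len(c)) if 15<st[i][4]<3000])
for n in('top','side'):
    im=cv2.imread(f'pics/{n}0.png')[:,:,::-1].copy(); cents(n,im)
    hsv=cv2.cvtColor(im,cv2.COLOR_RGB2HSV); m=cv2.inRange(hsv,(0,0,90),(180,70,255))
    if n=='side': m[:180]=0
    cs,_=cv2.findContours(m,0,2); c=max(cs,key=cv2.contourArea) if n=='side' else max([c for c in cs if 270<c[:,0,0].mean()<400],key=cv2.contourArea)
    P=np.array([onz(n,u,v,.04)[:2] for u,v in cv2.convexHull(c)[:,0]]); e=cv2.fitEllipse(np.float32(P)); print(n,e)
im=cv2.imread('pics/top0.png')
a=cv2.resize(im[140:300,260:420],(560,560),interpolation=cv2.INTER_CUBIC);b=cv2.resize(im[160:240,150:210],(240,320));c=np.zeros((560,800,3),np.uint8);c[:,:560]=a;c[:320,560:]=b;cv2.imwrite('pics/crop1.png',cv2.convertScaleAbs(c,alpha=1.6))
```

```text
top red []
top orange [([347.8, 239.2], [345, 233, 6, 14, 49])]
top blue [([112.3, 116.5], [95, 102, 33, 26, 371]), ([453.5, 233.1], [435, 194, 46, 70, 1218]), ([442.8, 198.9], [439, 197, 8, 5, 20]), ([317.0, 260.0], [315, 258, 5, 5, 21])]
top green [([175.7, 220.2], [169, 214, 14, 14, 147]), ([183.7, 323.4], [178, 318, 13, 12, 122])]
top ((0.5621505975723267, -0.043747227638959885), (0.27769792079925537, 0.27827179431915283), 34.22390365600586)
side red [([342.6, 268.6], [339, 266, 8, 6, 39]), ([441.8, 325.8], [438, 320, 9, 12, 66]), ([393.5, 326.4], [391, 325, 6, 5, 21])]
side orange [([67.5, 165.6], [64, 164, 8, 4, 16]), ([381.1, 215.5], [376, 210, 10, 12, 63]), ([388.7, 217.4], [384, 212, 10, 12, 69]), ([314.5, 232.3], [309, 217, 12, 31, 308])]
side blue [([274.3, 149.1], [267, 145, 15, 8, 60]), ([279.0, 242.7], [276, 241, 7, 5, 31]), ([383.3, 330.8], [381, 327, 6, 8, 16])]
side green [([75.0, 51.6], [53, 0, 41, 119, 1545]), ([10.6, 32.1], [0, 4, 24, 51, 574]), ([15.3, 76.1], [0, 40, 42, 65, 694]), ([97.4, 72.1], [96, 59, 3, 29, 36]), ([46.1, 106.0], [43, 105, 9, 5, 22]), ([233.8, 175.8], [229, 173, 11, 7, 66]), ([155.6, 207.2], [150, 203, 13, 9, 94]), ([412.4, 309.5], [410, 306, 6, 7, 30]), ([420.8, 313.2], [418, 310, 7, 7, 32])]
side ((0.5575569272041321, -0.04727068170905113), (0.276782751083374, 0.2910154461860657), 135.23611450195312)
```

View pics/crop1.png

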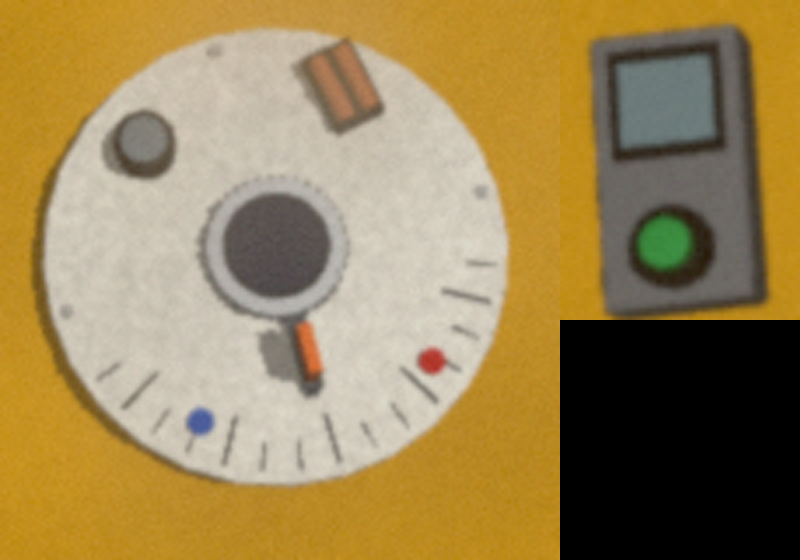

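The crop confirms the grey meter with the green button at its near end. The red dot is at (383.1,243.1), right of the tab.

Run:
```python
from h import *
def tri(p,q):
    A=[];
    o1,d1=ray('top',*p);o2,d2=ray('side',*q)
    s=np.linalg.lstsq(np.c_[d1,-d2],o2-o1,rcond=None)[0];a=o1+d1*s[0];b=o2+d2*s[1];return (a+b)/2,np.linalg.norm(a-b)
c=np.array([.562,-.0437])
im=cv2.imread('pics/top0.png')
g=cv2.cvtColor(im,cv2.COLOR_BGR2GRAY).astype(int)
m=(g<75).astype(np.uint8);m[:195]=0;m[230:]=0;m[:,:320]=0;m[:,360:]=0
k,_,st,ce=cv2.connectedComponentsWithStats(m);i=1+np.argmax(st[1:,4]);print('glass',ce[i],st[i],onz('top',*ce[i],.055))
ct,e=tri(ce[i],(336,228.5));print(ct,e)
for n,p,q,z in(('red',(383.1,243.1),(342.6,268.6),.043),('blue',(317,260),(279,242.7),.043),('tab',(347.8,239.2),(314.5,232.3),.09),('btn',(175.7,220.2),(233.8,175.8),.045)):
    t,e=tri(p,q);r=onz('top',*p,z)[:2]; s=onz('side',*q,z)[:2]
    print(n,'tri',t.round(4),round(e,4),'top',r.round(4),'side',s.round(4),'r',np.hypot(*(r-c)).round(4),'ang',np.degrees(np.arctan2(*(r-c)[::-1])).round(1),np.degrees(np.arctan2(*(t[:2]-c)[::-1])).round(1))
```

```text
glass [338.49576271 209.85875706] [324 195  30  30 708] [ 0.56268774 -0.04416929  0.055     ]
[ 0.56354901 -0.04452841  0.05219998] 0.0008473754278729366
red tri [ 0.492  -0.1345  0.0428] 0.0009 top [ 0.4923 -0.1348] side [ 0.4914 -0.1344] r 0.1147 ang -127.4 -127.6
blue tri [0.4606 0.0035 0.042 ] 0.0015 top [0.4612 0.0031] side [0.4591 0.0027] r 0.1112 ang 155.1 155.0
tab tri [ 0.4963 -0.059   0.0802] 0.0036 top [ 0.4964 -0.0596] side [ 0.4844 -0.0693] r 0.0675 ang -166.4 -166.9
btn tri [0.5504 0.2943 0.0503] 0.0013 top [0.5519 0.2955] side [0.5556 0.3043] r 0.3394 ang 91.7 92.0
```

```bash
python3 -m crank '[{"dx":0.015,"dy":-0.035,"twist":3,"grip":-1},{"dx":0.03,"dy":-0.07,"twist":6,"grip":-1},{"dx":0.045,"dy":-0.105,"twist":9,"grip":-1},{"dx":0.06,"dy":-0.14,"twist":12,"grip":-1},{"dx":0.075,"dy":-0.175,"twist":15,"grip":-1}]' 10
python3 -m crank '[{"dx":0.015,"dy":-0.035,"twist":3,"grip":-1},{"dx":0.03,"dy":-0.07,"twist":6,"grip":-1},{"dx":0.045,"dy":-0.105,"twist":9,"grip":-1},{"dx":0.06,"dy":-0.14,"twist":12,"grip":-1},{"dx":0.075,"dy":-0.175,"twist":15,"grip":-1}]'
python3 -m crank '[{"dx":0.01,"dy":-0.035,"twist":2,"grip":-1},{"dx":0.02,"dy":-0.07,"twist":4,"grip":-1},{"dx":0.03,"dy":-0.105,"twist":6,"grip":-1},{"dx":0.04,"dy":-0.14,"twist":8,"grip":-1},{"dx":0.05,"dy":-0.175,"twist":8.2,"grip":-1}]'
```

```text
invalid input at $[0]: expected keys dx, dy, dz, twist, grip
invalid input at $[0]: expected keys dx, dy, dz, twist, grip
invalid input at $[0]: expected keys dx, dy, dz, twist, grip
```

```bash
python3 -m crank '[{"dx":0.015,"dy":-0.035,"dz":0,"twist":3,"grip":-1},{"dx":0.03,"dy":-0.07,"dz":0,"twist":6,"grip":-1},{"dx":0.045,"dy":-0.105,"dz":0,"twist":9,"grip":-1},{"dx":0.06,"dy":-0.14,"dz":0,"twist":12,"grip":-1},{"dx":0.075,"dy":-0.175,"dz":0,"twist":15,"grip":-1}]' 10
python3 -m crank '[{"dx":0.015,"dy":-0.035,"dz":0,"twist":3,"grip":-1},{"dx":0.03,"dy":-0.07,"dz":0,"twist":6,"grip":-1},{"dx":0.045,"dy":-0.105,"dz":0,"twist":9,"grip":-1},{"dx":0.06,"dy":-0.14,"dz":0,"twist":12,"grip":-1},{"dx":0.075,"dy":-0.175,"dz":0,"twist":15,"grip":-1}]'
python3 -m crank '[{"dx":0.01,"dy":-0.035,"dz":0,"twist":2,"grip":-1},{"dx":0.02,"dy":-0.07,"dz":0,"twist":4,"grip":-1},{"dx":0.03,"dy":-0.105,"dz":0,"twist":6,"grip":-1},{"dx":0.04,"dy":-0.14,"dz":0,"twist":8,"grip":-1},{"dx":0.05,"dy":-0.175,"dz":0,"twist":8.2,"grip":-1}]'
```

```text
t: 0.52
eef_pos: [0.3571, 0.4364, 0.2261]
ee_rot: [3.141, 0.0, -0.166]
force: [1.0, -0.5, -0.1]
width: 0.0599
gripper_force: 0.0
t: 0.93
eef_pos: [0.432, 0.2614, 0.2265]
ee_rot: [-3.142, 0.0, 0.096]
force: [-0.2, 0.5, 0.7]
width: 0.0267
gripper_force: 0.0
t: 1.35
eef_pos: [0.4818, 0.0865, 0.2266]
ee_rot: [-3.141, 0.0, 0.238]
force: [1.7, 0.3, 0.9]
width: 0.0008
gripper_force: 0.0
```

```bash
python3 -m crank '[{"dx":0.001,"dy":-0.033,"dz":0,"twist":0,"grip":-1},{"dx":0.002,"dy":-0.066,"dz":0,"twist":0,"grip":-1},{"dx":0.003,"dy":-0.099,"dz":0,"twist":0,"grip":-1},{"dx":0.003,"dy":-0.099,"dz":-0.03,"twist":0,"grip":-1},{"dx":0.003,"dy":-0.099,"dz":-0.06,"twist":0,"grip":-1}]'
python3 -m crank '[{"dx":0,"dy":0,"dz":-0.025,"twist":0,"grip":-1},{"dx":0,"dy":0,"dz":-0.05,"twist":0,"grip":-1},{"dx":0,"dy":0,"dz":-0.075,"twist":0,"grip":-1},{"dx":0,"dy":0,"dz":-0.097,"twist":0,"grip":-1},{"dx":0,"dy":0,"dz":-0.097,"twist":0,"grip":-1}]'
python3 - <<'E'
from h import *
a=grab('top','t1.png');b=grab('side','s1.png')
z=lambda i:cv2.resize(i[160:310,230:430],(800,600),interpolation=cv2.INTER_CUBIC)
cv2.imwrite('pics/s1c.png',z(b)[:,:,::-1])
E
```

```text
t: 1.77
eef_pos: [0.4858, -0.0122, 0.1672]
ee_rot: [-3.141, -0.004, 0.233]
force: [-0.1, 0.2, -1.4]
width: 0.0008
gripper_force: 0.0
t: 2.18
eef_pos: [0.4818, -0.0117, 0.0656]
ee_rot: [3.141, 0.007, 0.235]
force: [0.0, -0.4, 0.6]
width: 0.0003
gripper_force: 0.0
```

View pics/s1c.png

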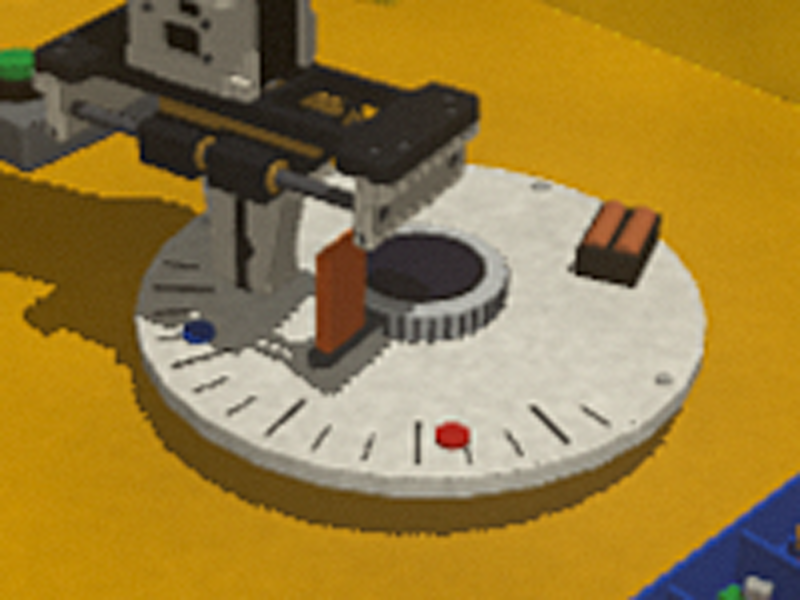

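The fingers are closed and clear of the tab on its blue-dot side. Next I compute the arc waypoints.

Run:
```python
import numpy as np
c=np.array([.5625,-.044])
for th in(-166.5,-161,-156,-151,-146,-141,-136,-132,-130,-128):
    a=np.radians(th);p=c+.069*np.array([np.cos(a),np.sin(a)])-.025*np.array([-np.sin(a),np.cos(a)]);print(th,p.round(4),(1000*(p-[.4838,-.0127])).round(1),'twist from yaw13.5:',th+166.5)
```

```text
-166.5 [ 0.4896 -0.0358] [  5.8 -23.1] twist from yaw13.5: 0.0
-161 [ 0.4891 -0.0428] [  5.3 -30.1] twist from yaw13.5: 5.5
-156 [ 0.4893 -0.0492] [  5.5 -36.5] twist from yaw13.5: 10.5
-151 [ 0.49   -0.0556] [  6.2 -42.9] twist from yaw13.5: 15.5
-146 [ 0.4913 -0.0619] [  7.5 -49.2] twist from yaw13.5: 20.5
-141 [ 0.4931 -0.068 ] [  9.3 -55.3] twist from yaw13.5: 25.5
-136 [ 0.4955 -0.0739] [ 11.7 -61.2] twist from yaw13.5: 30.5
-132 [ 0.4978 -0.0785] [ 14.  -65.8] twist from yaw13.5: 34.5
-130 [ 0.499  -0.0808] [ 15.2 -68.1] twist from yaw13.5: 36.5
-128 [ 0.5003 -0.083 ] [ 16.5 -70.3] twist from yaw13.5: 38.5
```

```bash
python3 -m crank '[{"dx":0.002,"dy":-0.008,"dz":0,"twist":0,"grip":-1},{"dx":0.004,"dy":-0.016,"dz":0,"twist":0,"grip":-1},{"dx":0.0055,"dy":-0.021,"dz":0,"twist":0,"grip":-1},{"dx":0.0055,"dy":-0.0255,"dz":0,"twist":2,"grip":-1},{"dx":0.0053,"dy":-0.030,"dz":0,"twist":5.5,"grip":-1}]'
python3 -m crank '[{"dx":0,"dy":-0.003,"dz":0,"twist":2.5,"grip":-1},{"dx":0.0002,"dy":-0.0064,"dz":0,"twist":5,"grip":-1},{"dx":0.0005,"dy":-0.0095,"dz":0,"twist":7.5,"grip":-1},{"dx":0.0009,"dy":-0.0128,"dz":0,"twist":10,"grip":-1},{"dx":0.0015,"dy":-0.016,"dz":0,"twist":12.5,"grip":-1}]'
python3 - <<'E'
from h import *
a=grab('top','t2.png');b=grab('side','s2.png')
z=lambda i:cv2.resize(i[160:310,230:430],(800,600),interpolation=cv2.INTER_CUBIC)
cv2.imwrite('pics/s2c.png',z(b)[:,:,::-1])
E
```

```text
t: 2.7
eef_pos: [0.4913, -0.041, 0.0707]
ee_rot: [-3.141, -0.003, 0.332]
force: [0.2, 3.2, 2.0]
width: 0.0004
gripper_force: 1.7
t: 3.12
eef_pos: [0.4927, -0.0568, 0.0707]
ee_rot: [3.141, -0.003, 0.552]
force: [1.0, 2.7, -0.3]
width: 0.0006
gripper_force: 1.5
```

View pics/s2c.png

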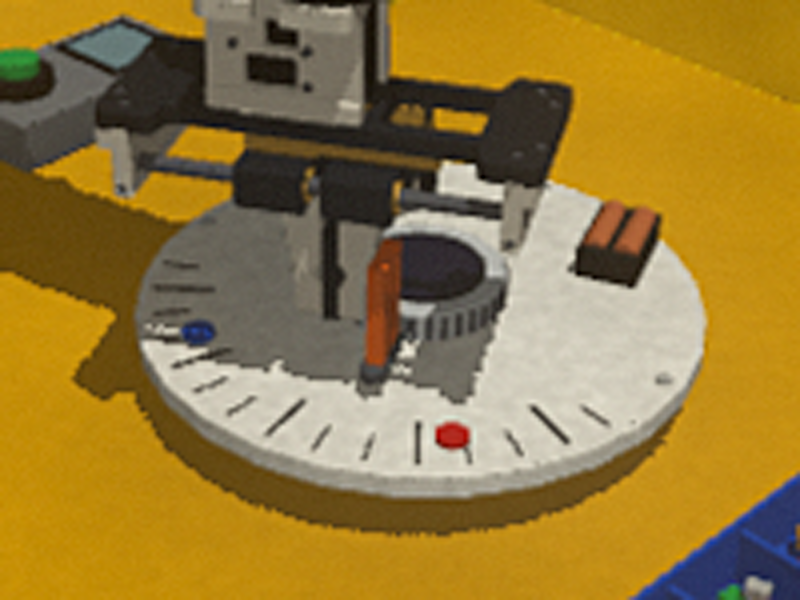

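The lever moves with the fingers. Its tip in the crop is at about (372,380), which is side pixel (323,255).

```bash
cat >> h.py <<'E'
C=np.array([.5625,-.044])
def tabang(n,f):
    im=cv2.imread('pics/'+f); hsv=cv2.cvtColor(im,cv2.COLOR_BGR2HSV)
    m=cv2.inRange(hsv,(4,150,60),(14,255,255)); k,_,st,c=cv2.connectedComponentsWithStats(m)
    out=[]
    for i in range(1,k):
        u,v=c[i]
        for z in (.08,.085,.09,.1):
            p=onz(n,u,v,z)[:2]-C
            if .045<np.hypot(*p)<.1 and st[i][4]>20 : out.append((z,st[i][4],c[i].round(1).tolist(),np.hypot(*p).round(3),np.degrees(np.arctan2(p[1],p[0])).round(1)))
    return out
E
python3 - <<'E'
from h import *
for n,f in(('side','side0.png'),('top','top0.png'),('side','s2.png'),('top','t2.png')): print(f,tabang(n,f))
p=onz('side',323,255,.052)[:2]-C;print(p,np.hypot(*p),np.degrees(np.arctan2(p[1],p[0])))
# expected
th=np.radians(-148.4);print(proj('side',[*(C+.069*np.array([np.cos(th),np.sin(th)])),.08]))
E
```

```text
side0.png [(0.08, np.int32(67), [381.0, 215.7], np.float64(0.088), np.float64(-40.4)), (0.085, np.int32(67), [381.0, 215.7], np.float64(0.087), np.float64(-45.9)), (0.09, np.int32(67), [381.0, 215.7], np.float64(0.086), np.float64(-51.5)), (0.1, np.int32(67), [381.0, 215.7], np.float64(0.088), np.float64(-62.6)), (0.08, np.int32(316), [314.7, 232.1], np.float64(0.068), np.float64(-168.5)), (0.085, np.int32(316), [314.7, 232.1], np.float64(0.075), np.float64(-165.0)), (0.09, np.int32(316), [314.7, 232.1], np.float64(0.081), np.float64(-162.1)), (0.1, np.int32(316), [314.7, 232.1], np.float64(0.095), np.float64(-157.5))]
top0.png [(0.08, np.int32(54), [347.7, 239.5], np.float64(0.067), np.float64(-166.4)), (0.085, np.int32(54), [347.7, 239.5], np.float64(0.068), np.float64(-166.8)), (0.09, np.int32(54), [347.7, 239.5], np.float64(0.068), np.float64(-167.1)), (0.1, np.int32(54), [347.7, 239.5], np.float64(0.07), np.float64(-167.7))]
s2.png [(0.08, np.int32(68), [381.0, 215.7], np.float64(0.088), np.float64(-40.4)), (0.085, np.int32(68), [381.0, 215.7], np.float64(0.087), np.float64(-45.9)), (0.09, np.int32(68), [381.0, 215.7], np.float64(0.086), np.float64(-51.5)), (0.1, np.int32(68), [381.0, 215.7], np.float64(0.088), np.float64(-62.7)), (0.08, np.int32(211), [325.4, 234.9], np.float64(0.068), np.float64(-150.5)), (0.085, np.int32(211), [325.4, 234.9], np.float64(0.075), np.float64(-148.8)), (0.09, np.int32(211), [325.4, 234.9], np.float64(0.082), np.float64(-147.5)), (0.1, np.int32(211), [325.4, 234.9], np.float64(0.097), np.float64(-145.4))]
t2.png []
[-0.07740907 -0.04719827] 0.0906633354477786 -148.6282781869823
(np.float64(326.50289904775474), np.float64(235.46165855989452))
```

```bash
python3 -m crank '[{"dx":0.001,"dy":-0.0037,"dz":0,"twist":3,"grip":-1},{"dx":0.0022,"dy":-0.0075,"dz":0,"twist":6,"grip":-1},{"dx":0.0038,"dy":-0.0114,"dz":0,"twist":9.5,"grip":-1},{"dx":0.0058,"dy":-0.0153,"dz":0,"twist":13,"grip":-1},{"dx":0.0077,"dy":-0.0189,"dz":0,"twist":16,"grip":-1}]'
python3 - <<'E'
from h import *
a=grab('top','t3.png');b=grab('side','s3.png')
print([x for x in tabang('side','s3.png') if x[0]==.08])
z=lambda i:cv2.resize(i[200:290,290:410],(800,600),interpolation=cv2.INTER_CUBIC)
cv2.imwrite('pics/s3c.png',z(b)[:,:,::-1])
E
```

```text
t: 3.63
eef_pos: [0.4993, -0.0759, 0.0703]
ee_rot: [3.142, -0.0, 0.83]
force: [-2.3, 1.7, 3.4]
width: 0.0007
gripper_force: 2.0
[(0.08, np.int32(137), [385.3, 216.6], np.float64(0.096), np.float64(-42.6)), (0.08, np.int32(149), [336.6, 237.2], np.float64(0.072), np.float64(-133.4))]
```

View pics/s3c.png

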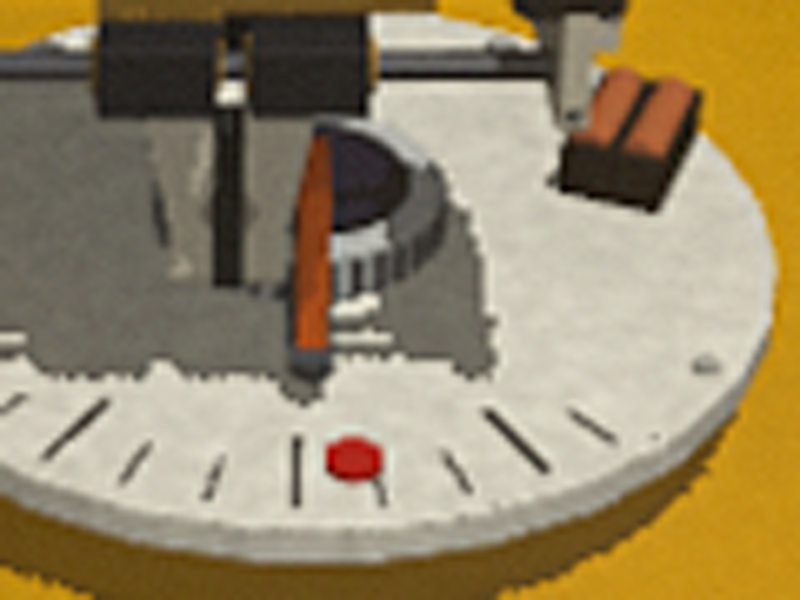

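Run:
```python
from h import *
p=onz('side',336.8,256.2,.052)[:2]-C;print(np.hypot(*p),np.degrees(np.arctan2(p[1],p[0])))
for th in(-134,-132,-130,-127.7):
    a=np.radians(th);r=np.array([np.cos(a),np.sin(a)]);print(th,np.round(proj('side',[*(C+.0925*r),.052]),1),np.round(proj('side',[*(C+.069*r),.08]),1))
```

```text
0.09068446899705603 -132.92707164378896
-134 [335.9 256.8] [336.1 236.3]
-132 [337.7 256.8] [337.4 236.3]
-130 [339.5 256.8] [338.8 236.3]
-127.7 [341.6 256.7] [340.3 236.2]
```

Lever at about -133°, target -127.7°, so push 5° more.

```bash
python3 -m crank '[{"dx":0.001,"dy":-0.0017,"dz":0,"twist":1.5,"grip":-1},{"dx":0.002,"dy":-0.0034,"dz":0,"twist":3,"grip":-1},{"dx":0.003,"dy":-0.005,"dz":0,"twist":4.5,"grip":-1},{"dx":0.0034,"dy":-0.0055,"dz":0,"twist":5,"grip":-1},{"dx":0.0034,"dy":-0.0055,"dz":0,"twist":5,"grip":-1}]'
python3 - <<'E'
from h import *
b=grab('side','s4.png')
print([x for x in tabang('side','s4.png') if x[0]==.08])
E
```

```text
t: 4.15
eef_pos: [0.5027, -0.0812, 0.0698]
ee_rot: [3.142, -0.0, 0.914]
force: [-1.6, 0.7, 2.0]
width: 0.0
gripper_force: 1.1
[(0.08, np.int32(35), [381.3, 217.0], np.float64(0.088), np.float64(-43.7)), (0.08, np.int32(160), [340.0, 237.0], np.float64(0.072), np.float64(-128.4))]
```

```bash
python3 -m crank '[{"dx":-0.008,"dy":0.007,"dz":0,"twist":0,"grip":-1},{"dx":-0.02,"dy":0.02,"dz":0,"twist":0,"grip":-1},{"dx":-0.03,"dy":0.03,"dz":0.02,"twist":0,"grip":-1},{"dx":-0.03,"dy":0.05,"dz":0.06,"twist":0,"grip":-1},{"dx":-0.03,"dy":0.08,"dz":0.09,"twist":0,"grip":-1}]'
python3 -m crank '[{"dx":0.01,"dy":0.035,"dz":0.01,"twist":-6,"grip":-1},{"dx":0.02,"dy":0.07,"dz":0.02,"twist":-12,"grip":-1},{"dx":0.03,"dy":0.105,"dz":0.02,"twist":-18,"grip":-1},{"dx":0.04,"dy":0.14,"dz":0.02,"twist":-24,"grip":-1},{"dx":0.05,"dy":0.175,"dz":0.02,"twist":-30,"grip":-1}]'
python3 - <<'E'
from h import *
a=grab('top','t5.png');b=grab('side','s5.png')
for n,f in(('side','s5.png'),('top','t5.png')): print([x for x in tabang(n,f) if x[0]==.08])
z=lambda i,x,y:cv2.resize(i[y:y+90,x:x+60],(400,600),interpolation=cv2.INTER_CUBIC)
cv2.imwrite('pics/c5.png',cv2.convertScaleAbs(np.hstack([z(a,335,180),z(b,310,200)])[:,:,::-1],alpha=1.3))
E
```

```text
t: 4.62
eef_pos: [0.4713, -0.004, 0.158]
ee_rot: [-3.141, 0.002, 0.914]
force: [2.6, 1.0, 0.4]
width: 0.0006
gripper_force: 0.0
t: 5.03
eef_pos: [0.5225, 0.1735, 0.1774]
ee_rot: [-3.141, -0.001, 0.387]
force: [0.6, -1.2, -0.3]
width: 0.0004
gripper_force: 0.0
[(0.08, np.int32(70), [381.0, 215.6], np.float64(0.088), np.float64(-40.2)), (0.08, np.int32(186), [339.7, 235.2], np.float64(0.066), np.float64(-128.3))]
[(0.08, np.int32(45), [367.5, 226.4], np.float64(0.069), np.float64(-125.1))]
```

View pics/c5.png

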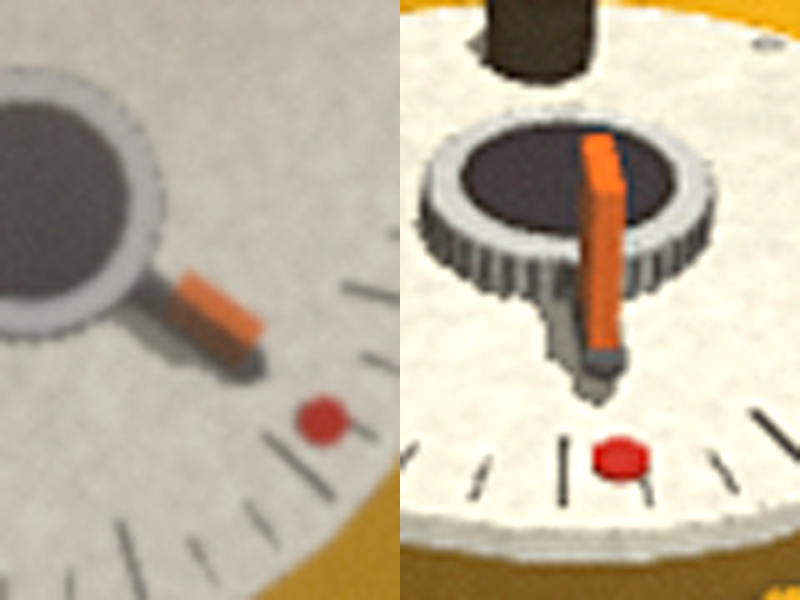

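Both views show the lever aimed at the red dot. The tip is at about (373.2,235.8) in top and (341.3,255.5) in side.

Run:
```python
from h import *
f=lambda n,u,v,z:(lambda p:(np.hypot(*p).round(4),np.degrees(np.arctan2(p[1],p[0])).round(1)))(onz(n,u,v,z)[:2]-C)
print(f('top',373.2,235.8,.052),f('side',341.3,255.5,.052),'red',f('top',383.2,243.1,.043),f('side',343.0,269.0,.043))
# tab top face, top view: bright orange
im=cv2.imread('pics/t5.png');m=cv2.inRange(cv2.cvtColor(im,cv2.COLOR_BGR2HSV),(4,150,150),(14,255,255));m[:,:350]=0;m[:,385:]=0;m[:210]=0;m[250:]=0
v,u=np.nonzero(m);print(len(u),f('top',u.mean(),v.mean(),.1))
b=onz('top',175.7,220.2,.05);print(b)
for n in('top','side'):print(np.round(proj(n,[.551,.295,.05]),1))
im=cv2.imread('pics/side0.png');print([np.round(proj('side',[.551,.295,z]),1) for z in(.035,.045,.055)])
```

```text
(np.float64(0.0894), np.float64(-128.4)) (np.float64(0.0889), np.float64(-127.7)) red (np.float64(0.1149), np.float64(-127.7)) (np.float64(0.1162), np.float64(-127.9))
24 (np.float64(0.0696), np.float64(-126.7))
[0.55103736 0.29403643 0.05      ]
[175.2 220.2]
[234.1 175.7]
[array([234.7, 181.2]), array([234.3, 177.6]), array([233.9, 173.9])]
```

The lever is within about 1° of the target and the tolerance is 3°. Now the button, at (0.551, 0.294), top z about 0.05.

```bash
python3 -m crank '[{"dx":0.0075,"dy":0.03,"dz":-0.01,"twist":0,"grip":-1},{"dx":0.015,"dy":0.06,"dz":-0.02,"twist":0,"grip":-1},{"dx":0.022,"dy":0.09,"dz":-0.04,"twist":0,"grip":-1},{"dx":0.0285,"dy":0.1205,"dz":-0.06,"twist":0,"grip":-1},{"dx":0.0285,"dy":0.1205,"dz":-0.09,"twist":0,"grip":-1}]'
python3 -m crank '[{"dx":0,"dy":0,"dz":-0.008,"twist":0,"grip":-1},{"dx":0,"dy":0,"dz":-0.016,"twist":0,"grip":-1},{"dx":0,"dy":0,"dz":-0.022,"twist":0,"grip":-1},{"dx":0,"dy":0,"dz":-0.022,"twist":0,"grip":-1},{"dx":0,"dy":0,"dz":-0.022,"twist":0,"grip":-1}]'
python3 - <<'E'
from h import *
b=grab('side','s6.png')
cv2.imwrite('pics/s6c.png',cv2.resize(b[130:220,180:300],(800,600),interpolation=cv2.INTER_CUBIC)[:,:,::-1])
E
```

```text
t: 5.55
eef_pos: [0.5533, 0.2974, 0.0877]
ee_rot: [-3.14, -0.006, 0.396]
force: [0.8, 0.2, -0.1]
width: 0.0003
gripper_force: 0.0
t: 5.97
eef_pos: [0.5517, 0.2915, 0.0661]
ee_rot: [-3.141, -0.001, 0.392]
force: [0.1, 0.1, 0.9]
width: 0.0007
gripper_force: 0.0
```

View pics/s6c.png

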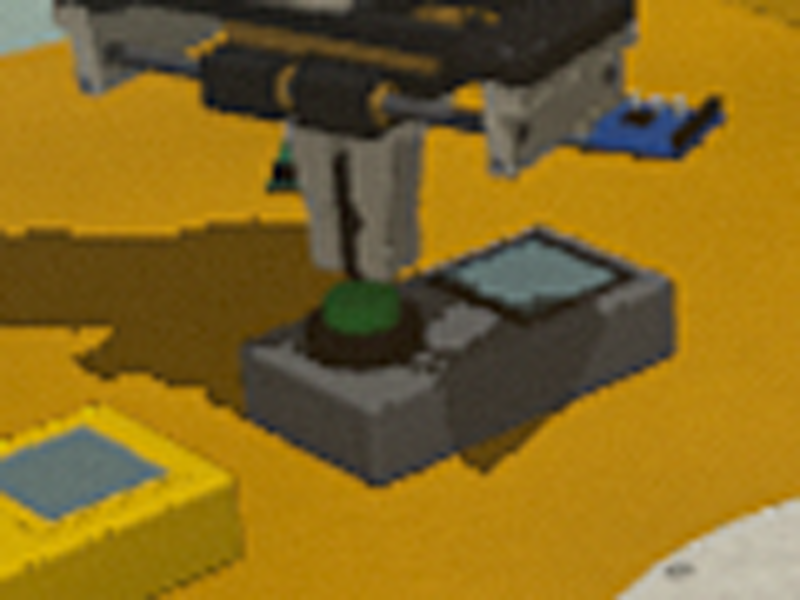

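The fingers are centred over the grey meter's button. I press gradually, watching the force.

```bash
python3 -m crank '[{"dx":0,"dy":0.002,"dz":-0.003,"twist":0,"grip":-1},{"dx":0,"dy":0.002,"dz":-0.006,"twist":0,"grip":-1},{"dx":0,"dy":0.002,"dz":-0.008,"twist":0,"grip":-1},{"dx":0,"dy":0.002,"dz":-0.01,"twist":0,"grip":-1},{"dx":0,"dy":0.002,"dz":-0.012,"twist":0,"grip":-1}]'
python3 -m crank '[{"dx":0,"dy":0,"dz":-0.001,"twist":0,"grip":-1},{"dx":0,"dy":0,"dz":-0.002,"twist":0,"grip":-1},{"dx":0,"dy":0,"dz":-0.003,"twist":0,"grip":-1},{"dx":0,"dy":0,"dz":-0.003,"twist":0,"grip":-1},{"dx":0,"dy":0,"dz":-0.003,"twist":0,"grip":-1}]'
```

```text
t: 6.43
eef_pos: [0.5515, 0.294, 0.0531]
ee_rot: [-3.141, -0.001, 0.393]
force: [0.0, 0.9, 3.1]
width: 0.0005
gripper_force: 1.5
t: 6.85
eef_pos: [0.5515, 0.294, 0.0512]
ee_rot: [3.142, -0.001, 0.393]
force: [-2.9, -1.3, 11.3]
width: 0.0007
gripper_force: 5.7
```

```bash
python3 -m crank '[{"dx":0,"dy":0,"dz":-0.0007,"twist":0,"grip":-1},{"dx":0,"dy":0,"dz":-0.0014,"twist":0,"grip":-1},{"dx":0,"dy":0,"dz":-0.0014,"twist":0,"grip":-1},{"dx":0,"dy":0,"dz":-0.0014,"twist":0,"grip":-1},{"dx":0,"dy":0,"dz":-0.0014,"twist":0,"grip":-1}]'
python3 - <<'E'
from h import *
b=grab('side','s7.png')
cv2.imwrite('pics/s7c.png',cv2.resize(b[140:200,200:280],(800,600),interpolation=cv2.INTER_CUBIC)[:,:,::-1])
E
```

```text
t: 7.27
eef_pos: [0.5516, 0.2941, 0.051]
ee_rot: [3.141, -0.002, 0.394]
force: [-7.7, -2.0, 21.6]
width: 0.0005
gripper_force: 10.2
```

View pics/s7c.png

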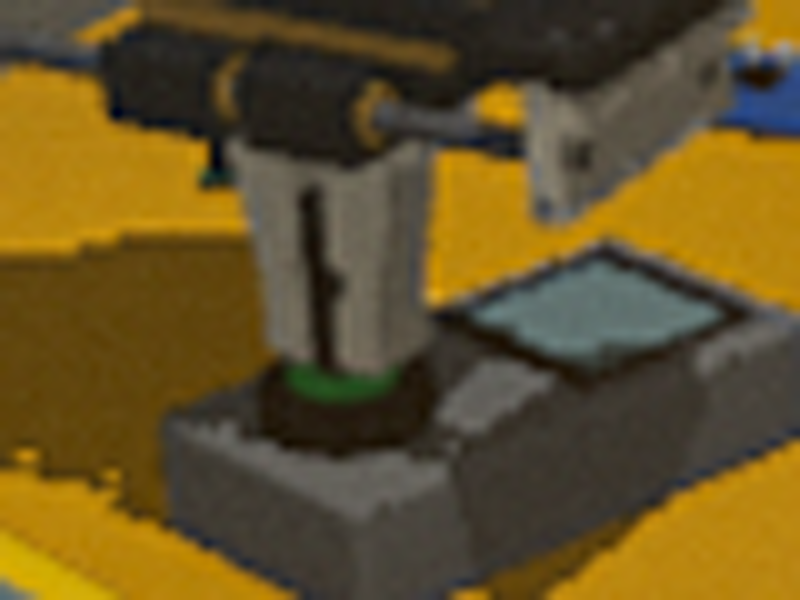

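The button is down at its hard stop (z stuck at 0.051 with 21 N), and the fingers are clear of the collar. Now I release and check.

```bash
python3 -m crank '[{"dx":0,"dy":0,"dz":0.005,"twist":0,"grip":-1},{"dx":0,"dy":0,"dz":0.02,"twist":0,"grip":-1},{"dx":0,"dy":0,"dz":0.05,"twist":0,"grip":-1},{"dx":0,"dy":0,"dz":0.08,"twist":0,"grip":-1},{"dx":0,"dy":0,"dz":0.1,"twist":0,"grip":-1}]'
python3 -m crank '[{"dx":0,"dy":0,"dz":0,"twist":0,"grip":-1},{"dx":0,"dy":0,"dz":0,"twist":0,"grip":-1},{"dx":0,"dy":0,"dz":0,"twist":0,"grip":-1},{"dx":0,"dy":0,"dz":0,"twist":0,"grip":-1},{"dx":0,"dy":0,"dz":0,"twist":0,"grip":-1}]'
python3 - <<'E'
from h import *
b=grab('side','s8.png')
print([x for x in tabang('side','s8.png') if x[0]==.08])
cv2.imwrite('pics/s8c.png',cv2.resize(b[130:280,220:420],(800,600),interpolation=cv2.INTER_CUBIC)[:,:,::-1])
E
```

```text
t: 7.73
eef_pos: [0.5518, 0.2942, 0.151]
ee_rot: [-3.141, -0.002, 0.393]
force: [0.1, 0.6, -0.1]
width: 0.0002
gripper_force: 0.0
t: 8.15
eef_pos: [0.5507, 0.2934, 0.1471]
ee_rot: [3.141, 0.002, 0.393]
force: [-0.8, 0.4, 0.1]
width: 0.0006
gripper_force: 0.0
[(0.08, np.int32(69), [381.0, 215.6], np.float64(0.088), np.float64(-40.2)), (0.08, np.int32(185), [339.7, 235.2], np.float64(0.065), np.float64(-128.3))]
```

View pics/s8c.png

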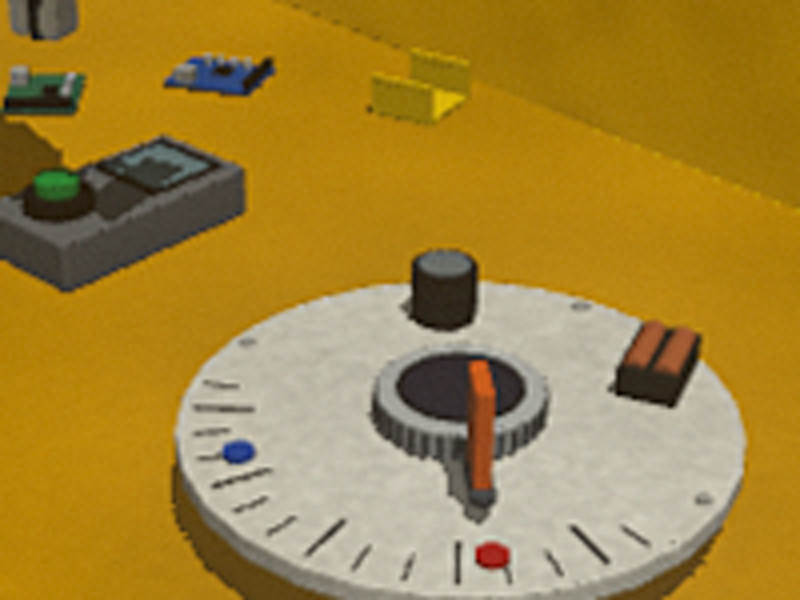

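The button is back up, the lever still points at the red dot, and the barrel and battery holder are untouched.

```bash
python3 -c "
from station import arm
print(arm.job_done())"
```

```text
the job is handed in; nothing more can be done
None
```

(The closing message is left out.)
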